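# Load the slide carrier under the leaf spring

## Task

Load the specimen carrier: with the fingertips on its ribbed thumb pad, press the plate down hard against its sprung bed and, keeping it pressed, slide it under the bridge and the leaf spring until it is fully home against the end stop. Then let go and move clear, so that it stays clamped there. Do not lift the carrier out of its channel, and leave the bottle, the jar and the slide box where they stand.

Things in the scene. Friction and masses are not known exactly. Their poses are not given: they have to be found in the camera images.
- dock: Fixed grey loading dock on the table: a straight channel 84 mm wide between two side rails, 240 mm long, open at the rear. Origin: table height, on the channel's centre line, 95 mm short of the end stop. x: the sliding direction, towards the stop; z: up. Side rails from x = -135 to 105 mm, 10 mm wide, tops 30 mm above the table.
- bridge (a point): Middle of the underside of the dark steel bridge that crosses the channel of the dock, 22 mm above the table. The bridge is 12 mm long in the sliding direction (dock x = 45 to 57 mm) and its top is 34 mm above the table. Axes as the dock's.
- stop_face (a point): Middle of the face of the end stop, a grey block closing the far end of the channel (dock x = 95 mm), top 36 mm above the table. Axes as the dock's.
- carrier: Loose aluminium plate, 0.12 kg, 130 (x) by 80 (y) by 6 mm, lying in the channel on the sprung bed, its x along the dock's x; its nose (+x end, two glass slides on it) is short of the bridge. Origin: centre of its underside, 20 mm above the table with the bed up: its top is then at 26 mm, 4 mm too high for the bridge. Fully home its nose touches the stop: origin at dock x = 30 mm.
- step (a point): Middle of the rear face of the carrier's cross step, 4 mm above the plate's top (carrier x = -20 mm). The step is 70 mm wide, 6 mm thick and 8 mm high; fingertips pressing on the pad behind it push forward on this face. Axes as the carrier's.
- thumb_pad (a point): Point on the carrier's top surface in the middle of the flat thumb pad (dark painted lines), which reaches from the carrier's rear edge 45 mm forward to the step. Axes as the carrier's.
- bed (a joint): Black sprung bed plate under the carrier, guided straight down: 0 is up, 0.008 m fully down on its stop. It takes about 8 N to start, 14 N to press fully down. The carrier clears the bridge once the bed is more than 4 mm down (6 or 7 mm is comfortable); let go at home, the bed rises and clamps the carrier up against the bridge (about 4 mm down).
- leaf (a joint): Steel leaf spring, 40 mm wide, 27 mm long, hinged on the stop side of the bridge and sloping down towards the stop. 0 rad: hanging free, tip about 15 mm above the table; the passing carrier lifts it (positive, about 0.25 rad with the carrier home) and it drags on the carrier's top with about 3 N.
- reagent: Amber reagent bottle, 42 mm across, 85 mm tall, standing loose beside the dock; leave alone. Origin: centre of its underside.
- jar: White open jar, 54 mm across, 55 mm tall, standing loose beside the dock; leave alone. Origin: centre of its underside.
- slidebox: Closed slide box with a white lid, 85 x 36 x 34 mm, lying loose beside the dock; leave alone. Origin: centre of its underside.
Things that resemble listed ones, but are neither listed nor needed, are in the scene too. Of the things that look like the carrier, the largest one is meant.

How it is judged:
By the outcome, as a careful person would: the job done as asked, in the order asked, and still so for the second after the job is handed in, with the robot touching nothing.
It also fails if it takes over 35 s, if anything falls off the work surface, if the arm or the gripper's body presses on something with over 40 N, if the wrist force passes 120 N, or if a joint passes its speed limit or range.

## Robot

A 6-joint arm with a two-finger parallel gripper is mounted at the origin on the work surface. World frame = base frame: x ahead of the robot, y to its left, z up, the work surface at z = 0. Lengths are in mm, angles in rad, forces in N, time in s.
With the tool pointing down it reaches from about 375 to 975 mm from the base axis. Payload 3.8 kg.
Tool frame: the origin (TCP) lies on the centre line of the jaws, within the pads' length; the fingertips stand 22 mm ahead of it and the grasp point (between the pads) lies 3 mm ahead of it; z points along the fingers, y is the line along which they close (so a half turn about z gives the same grasp; the last joint's range is limited). The gripper opens to 88 mm and grips with 3 to 60 N. Pads are 18 mm wide; open, the fingers measure 123 mm over their backs; the gripper's body (75 mm by 187 mm) begins 45 mm behind the grasp point.
Start: joints at [-1.27, 0.264, 1.604, -0, 1.274, -0.037], TCP at [223.698, -636.85, 260.706] pointing down, gripper open.
Joint ranges: [-2.63, 2.63], [-0.94, 2.18], [0.31, 2.57], [-1.31, 4.45], [0, 2.66], [-2.55, 2.55]. Speed limits (rad/s): [2.57, 2.57, 3.14, 3.14, 3.14, 3.14].

## Interface

Orientations are given as [roll, pitch, yaw] about the fixed x, y, z axes, in that order (R = Rz(yaw) Ry(pitch) Rx(roll)).
In Python, from plant import * gives the robot as it stands.
- The arm moves only by the tool move_arm, never from a script. Its argument "rows" is one flat list of numbers, 7 for each row, row after row: the finger opening in mm, from 0 to 88.1, then the shift along the tool's x, y, z in units of 25 mm (1.0 is 25 mm), then the turn, a rotation vector about the tool's x, y, z in units of 8 degrees (1.0 is 8 degrees). A call has 1 to 8 rows; each row is the pose to reach, as a shift and turn from the pose commanded when the call began, along the tool's axes at that moment; what a row does not reach only later rows make up. A row lasts 1/10 s, in which the tool goes at most 50 mm and 8.59 degrees, less where a joint would pass 70% of its speed; a pose out of reach is approached as far as the arm can. A call with a gripper value outside its range is refused whole. The fingers move at their own pace and stop on an object; "force" is the grip in N (left out, the last holds). Time passes only in rows, so rows that repeat a pose let the fingers close. It gives the time, the measured TCP pose, the force, the opening and the grip force at its end, in the units of the state.
- sense(): the state, without advancing time (a new reading comes with each control period).
- read_camera(name): name is "scene" or "top" or "wrist"; returns a dict with "frame" (480x640x3 uint8, red, green, blue), "fx", "fy", "cx", "cy" (pixels), "rvec" (rotation vector, rad) and "tvec" (3), from world to camera coordinates, as OpenCV has them. Camera axes: x right, y down, z forward; pixel columns grow to the right and rows downward; lengths in mm; the calibration is good to about 2 mm. The wrist camera is an equidistant fisheye: a pixel r from the principal point sees the ray r / f radians off the axis. A picture is of the moment at which its call begins. There is no depth.
- sign_off(): hands the job in; it is judged then, once.
The state is a dict: "time": time; "joint_positions": joint angles; "qvel": joint speeds; "effort": joint torques, N m; "tcp_pos": TCP position; "eef_rot": TCP orientation; "wrist_force": force on the tool from outside, world axes, zero at the start; "moment": the same for the moment, N m; "gripper_width": finger opening in mm; "gripper_force": force on a finger pad.
Only numpy, scipy, OpenCV 4.12 (cv2) and the standard library are available. Lean on these libraries where they do the work, as an engineer would, in place of code of your own. Each camera call takes 0.05 s, during which the arm holds its last target. There are 200 camera calls.

## Working session

There is one attempt and no reset: what is moved stays moved. The work goes in short steps, Python scripts to look and compute and a tool call to move; the robot and the scene stay as the last step left them, time stands still between calls to the robot, and variables do not carry over. Pictures are saved under pics/ and viewed, at most 10 in all, crops included, and the job is handed in when it is done.

Besides the shell and the picture viewer there is one more tool, called after "Call:" as name(argument=value, ...) on one line, values as JSON. move_arm: Moves the arm, as the interface text tells. Its arguments: {"type":"object","properties":{"rows":{"type":"array"},"force":{"type":"number"}},"required":["rows"]}

```bash
mkdir -p pics; cat > h.py <<'E'
from plant import *
import numpy as np, cv2
def ray(c,u,v,z):
    R=cv2.Rodrigues(np.array(c["rvec"],float))[0]; t=np.array(c["tvec"],float).ravel()
    d=R.T@np.array([(u-c["cx"])/c["fx"],(v-c["cy"])/c["fy"],1.]); o=-R.T@t
    return o+d*(z-o[2])/d[2]
def proj(c,P):
    R=cv2.Rodrigues(np.array(c["rvec"],float))[0]; t=np.array(c["tvec"],float).ravel()
    q=R@np.array(P,float)+t
    return np.array([q[0]/q[2]*c["fx"]+c["cx"],q[1]/q[2]*c["fy"]+c["cy"]])
E
python3 - <<'E'
from h import *
import pickle
cs={n:read_camera(n) for n in("scene","top")}
pickle.dump(cs,open("c0.pkl","wb"))
for n,c in cs.items():
    cv2.imwrite(f"pics/{n}0.png",c["frame"][:,:,::-1])
    R=cv2.Rodrigues(np.array(c["rvec"],float))[0]; print(n,c["fx"],-R.T@np.array(c["tvec"]).ravel())
s=sense();print(s["time"],s["tcp_pos"],s["eef_rot"],s["wrist_force"])
E
```

```text
scene 522.5173590368328 [1287.3642909  255.6270829  537.6240864]
top 519.7994030737713 [462.87894535  45.19167607 934.51653209]
0.1 [ 223.50939964 -636.28229842  259.53501984] [-3.13956629e+00 -6.61699989e-05  3.37791536e-01] [-0.16615903  0.3106217   0.84533293]
```

View pics/top0.png

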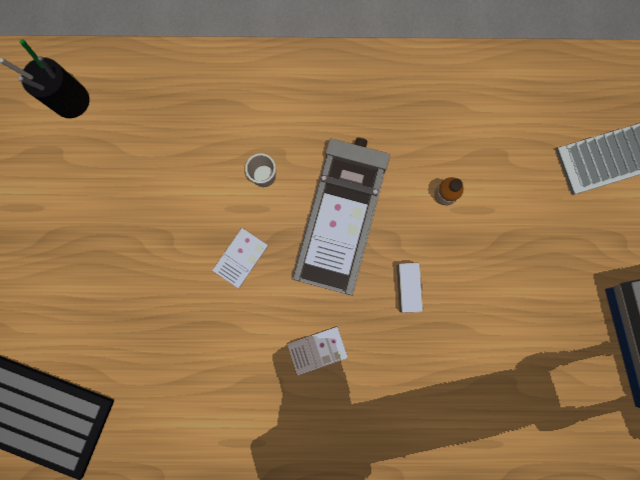

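View pics/scene0.png

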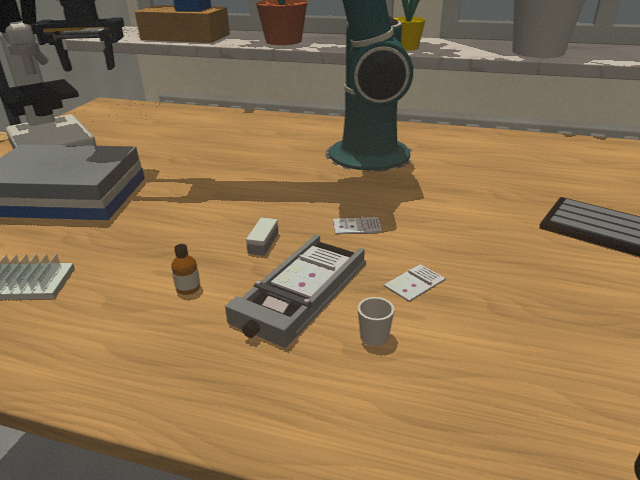

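The top view shows the dock running from its open rear at about (324,285) to the stop at about (358,152). The large carrier lies from about (331,270) to (347,197). The jar is at (261,170), the bottle at (450,190) and the box at (410,287), all clear of the dock. Next I'll measure the carrier and the rails.

```bash
python3 - <<'E'
from h import *
import pickle
c=pickle.load(open("c0.pkl","rb"))["top"]
f=c["frame"]; hsv=cv2.cvtColor(f,cv2.COLOR_RGB2HSV)
roi=np.zeros(f.shape[:2],np.uint8); cv2.fillPoly(roi,[np.array([[318,185],[385,195],[358,300],[290,280]])],255)
m=((hsv[:,:,2]>140)&(hsv[:,:,1]<110)).astype(np.uint8)*255&roi
m=cv2.morphologyEx(m,cv2.MORPH_CLOSE,np.ones((7,7)))
cn=max(cv2.findContours(m,0,2)[0],key=cv2.contourArea)
b=cv2.boxPoints(cv2.minAreaRect(cn)); P=np.array([ray(c,*p,26) for p in b]); print(b,P[:,:2].round(1)); 
print("sides",np.linalg.norm(P-np.roll(P,1,0),axis=1),"ctr",P.mean(0), "ang",[np.degrees(np.arctan2(*(P[i]-P[i-1])[1::-1])) for i in range(4)])
# dock: grey, low saturation, whole
roi[:]=0; cv2.fillPoly(roi,[np.array([[318,130],[400,140],[362,305],[283,285]])],255)
m=((hsv[:,:,1]<90)).astype(np.uint8)*255&roi
cn=max(cv2.findContours(cv2.morphologyEx(m,cv2.MORPH_CLOSE,np.ones((5,5))),0,2)[0],key=cv2.contourArea)
b=cv2.boxPoints(cv2.minAreaRect(cn)); P=np.array([ray(c,*p,30) for p in b]); print("dock",b,P[:,:2].round(1),np.linalg.norm(P-np.roll(P,1,0),axis=1))
cr=cv2.resize(f[125:305,270:410],None,fx=4.2,fy=3.3*4.2/3.3*0.78,interpolation=cv2.INTER_CUBIC)
cr=cv2.resize(f[130:300,280:400],None,fx=3.5,fy=3.5,interpolation=cv2.INTER_CUBIC)
cv2.imwrite("pics/crop1.png",cr[:,:,::-1])
E
```

```text
[[304.21658 262.29395]
 [323.58536 192.26828]
 [367.22537 204.33893]
 [347.8566  274.3646 ]] [[536.4  80.5]
 [661.6  47.2]
 [640.1 -30.5]
 [515.6   4.1]]
sides [ 79.23587431 129.53610378  80.53231077 129.20907831] ctr [588.44368116  25.33723367  26.        ] ang [np.float64(74.751251804438), np.float64(-14.93903523751085), np.float64(-105.48104555808362), np.float64(164.4871548762627)]
dock [[291.37347 279.09958]
 [330.94196 130.71785]
 [391.8133  146.95023]
 [352.2448  295.33197]] [[506.8 102.4]
 [773.6  34.4]
 [744.1 -74.8]
 [479.1  -3.3]] [109.28138669 275.37144314 113.12328654 274.43225757]
```

View pics/crop1.png

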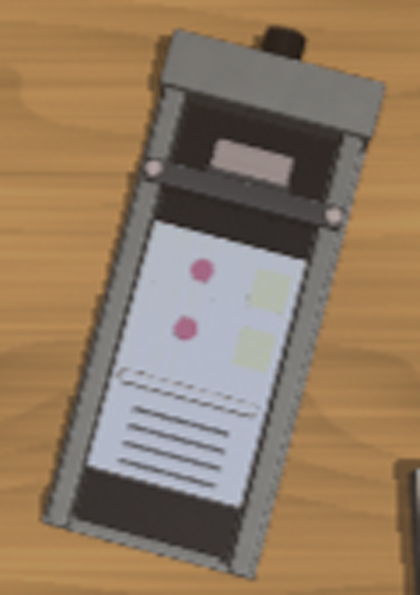

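The carrier's centre is about (588,25) with a yaw of about -15.2°. It has about 66 mm to travel. I'll go above the thumb pad with tool x along the channel.

Call:
move_arm(rows=[20, 10.6, -10.4, 0, 0, 0, 4.32, 20, 10.6, -10.4, 0, 0, 0, 4.32, 20, 10.6, -10.4, 0, 0, 0, 4.32, 20, 10.6, -10.4, 0, 0, 0, 4.32, 20, 10.6, -10.4, 0, 0, 0, 4.32, 20, 10.6, -10.4, 0, 0, 0, 4.32, 20, 10.6, -10.4, 0, 0, 0, 4.32, 20, 10.6, -10.4, 0, 0, 0, 4.32])

```text
time: 0.9
tcp_pos: [388.3, -300.1, 260.3]
eef_rot: [-3.14, 0.001, -0.263]
wrist_force: [-0.1, -0.4, 0.4]
gripper_width: 26.4
gripper_force: 0.0
```

```bash
cat >> h.py <<'E'
from scipy.spatial.transform import Rotation as Ro
def go(P,yaw=-0.265):
    s=sense(); R=Ro.from_euler("xyz",s["eef_rot"]); T=Ro.from_euler("xyz",[np.pi,0,yaw])
    print("t",s["time"],"tcp",np.round(s["tcp_pos"],1),"rpy",np.round(s["eef_rot"],4),"F",np.round(s["wrist_force"],1),"w",round(s["gripper_width"],1))
    print("shift",(R.inv().apply(np.array(P)-s["tcp_pos"])/25).round(2),"turn",(np.degrees((R.inv()*T).as_rotvec())/8).round(2))
E
python3 -c "
from h import *
go([553.7,34.7,110])"
```

```text
t 0.9 tcp [ 388.3 -300.1  260.3] rpy [-3.140e+00  6.000e-04 -2.629e-01] F [-0.1 -0.4  0.4] w 26.4
shift [  2.91 -14.64   6.03] turn [-0.01  0.    0.01]
```

Call:
move_arm(rows=[20, 2.9, -14.64, 4.6, 0, 0, 0, 20, 2.9, -14.64, 4.6, 0, 0, 0, 20, 2.9, -14.64, 4.6, 0, 0, 0, 20, 2.9, -14.64, 4.6, 0, 0, 0, 20, 2.9, -14.64, 4.6, 0, 0, 0, 20, 2.9, -14.64, 4.6, 0, 0, 0, 20, 2.9, -14.64, 4.6, 0, 0, 0, 20, 2.9, -14.64, 4.6, 0, 0, 0])

```text
time: 1.7
tcp_pos: [553.7, 33.0, 144.5]
eef_rot: [3.142, 0.001, -0.264]
wrist_force: [-0.1, -0.4, 0.2]
gripper_width: 20.2
gripper_force: 0.0
```

Call:
move_arm(rows=[20, 0, 0, 0, 0, 0, 0, 20, 0, 0, 0, 0, 0, 0])

```text
time: 1.9
tcp_pos: [552.9, 31.0, 144.8]
eef_rot: [3.141, 0.002, -0.263]
wrist_force: [-1.1, 0.1, -0.3]
gripper_width: 19.9
gripper_force: 0.0
```

```bash
python3 -c "
from h import *
go([553.7,34.7,52])
c=read_camera('wrist'); print(c['fx'],c['cx'],c['cy'])
cv2.imwrite('pics/w1.png',c['frame'][:,:,::-1])
R=cv2.Rodrigues(np.array(c['rvec'],float))[0]; t=np.array(c['tvec']).ravel()
def fe(P):
    q=R@np.array(P,float)+t; r=np.hypot(q[0],q[1]); th=np.arctan2(r,q[2]); return (q[:2]/r*th*c['fx']+[c['cx'],c['cy']]).round(0)
d=np.array([.965,-.262,0]);n=np.array([.262,.965,0]);o=np.array([588.4,25.3,26])
for a,b in((-65,40),(-65,-40),(65,40),(65,-40),(-20,0),(-42.5,0)): print(a,b,fe(o+a*d+b*n))
"
```

```text
t 1.9 tcp [552.9  31.  144.8] rpy [ 3.1406e+00  2.0000e-03 -2.6310e-01] F [-1.1  0.1 -0.3] w 19.9
shift [ 0.   -0.15  3.71] turn [0.01 0.01 0.01]
371.64829954431775 322.8678226176015 236.26965885688864
-65 40 [261. 276.]
-65 -40 [373. 276.]
65 40 [256.  88.]
65 -40 [379.  88.]
-20 0 [317. 214.]
-42.5 0 [317. 246.]
```

View pics/w1.png

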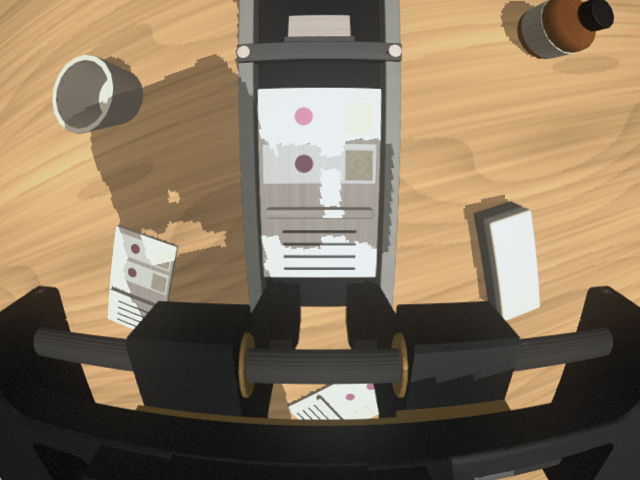

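The wrist view agrees with the estimate to within about 1–2 mm. The carrier's rear edge is at row 277, its nose at row 88 and the step at row 214, and its sides run over columns 258–380. Going down now.

Call:
move_arm(rows=[20, 0, -0.1, 1.5, 0, 0, 0, 20, 0, -0.1, 2.8, 0, 0, 0, 20, 0, -0.1, 3.5, 0, 0, 0, 20, 0, -0.1, 3.7, 0, 0, 0, 20, 0, -0.1, 3.7, 0, 0, 0, 20, 0, -0.1, 3.7, 0, 0, 0])

```text
time: 2.55
tcp_pos: [555.2, 32.1, 54.7]
eef_rot: [-3.141, -0.002, -0.267]
wrist_force: [1.0, 0.2, 0.7]
gripper_width: 20.1
gripper_force: 0.0
```

Call:
move_arm(rows=[20, 0, 0, 0.08, 0, 0, 0, 20, 0, 0, 0.16, 0, 0, 0, 20, 0, 0, 0.24, 0, 0, 0, 20, 0, 0, 0.3, 0, 0, 0, 20, 0, 0, 0.3, 0, 0, 0])

```text
time: 3.05
tcp_pos: [554.9, 32.9, 46.9]
eef_rot: [-3.141, -0.001, -0.265]
wrist_force: [-3.6, -0.7, 8.0]
gripper_width: 19.9
gripper_force: 4.1
```

Call:
move_arm(rows=[20, 0, 0, 0.08, 0, 0, 0, 20, 0, 0, 0.16, 0, 0, 0, 20, 0, 0, 0.24, 0, 0, 0, 20, 0, 0, 0.3, 0, 0, 0, 20, 0, 0, 0.3, 0, 0, 0])

```text
time: 3.55
tcp_pos: [554.9, 32.9, 40.3]
eef_rot: [3.142, -0.001, -0.265]
wrist_force: [-3.8, -0.7, 13.4]
gripper_width: 20.1
gripper_force: 6.6
```

Call:
move_arm(rows=[20, 0, 0, 0.06, 0, 0, 0, 20, 0, 0, 0.1, 0, 0, 0, 20, 0, 0, 0.1, 0, 0, 0])

```text
time: 3.85
tcp_pos: [555.0, 32.9, 40.2]
eef_rot: [3.141, -0.0, -0.265]
wrist_force: [-12.4, -1.6, 31.0]
gripper_width: 19.9
gripper_force: 15.3
```

The bed is fully down at about 31 N. Sliding forward now.

Call:
move_arm(rows=[20, 0.12, 0, 0, 0, 0, 0, 20, 0.24, 0, 0, 0, 0, 0, 20, 0.36, 0, 0, 0, 0, 0, 20, 0.48, 0, 0, 0, 0, 0, 20, 0.6, 0, 0, 0, 0, 0])

```text
time: 4.35
tcp_pos: [566.1, 30.5, 40.2]
eef_rot: [-3.142, 0.007, -0.266]
wrist_force: [-20.9, 5.6, 40.0]
gripper_width: 19.7
gripper_force: 19.9
```

```bash
python3 -c "
from h import *
go([588.4-35*.965+66*.965,24.1+35*.262-66*.262,40])
c=read_camera('wrist')
cv2.imwrite('pics/w2.png',c['frame'][:,:,::-1])"
```

```text
t 4.35 tcp [566.1  30.5  40.2] rpy [-3.1415  0.0074 -0.2656] F [-20.9   5.6  40. ] w 19.7
shift [ 2.17  0.01 -0.01] turn [-0.    0.05 -0.  ]
```

View pics/w2.png

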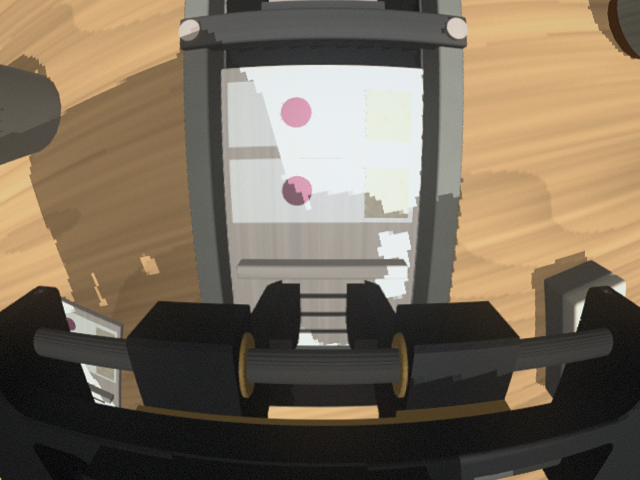

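The fingers are just behind the step (row 265), and the nose (row 67) is close to the bridge (row 45) and square in the channel. I'll ease the pressure slightly and keep sliding.

Call:
move_arm(rows=[20, 0.12, 0, -0.04, 0, 0, 0, 20, 0.24, 0, -0.04, 0, 0, 0, 20, 0.36, 0, -0.04, 0, 0, 0, 20, 0.48, 0, -0.04, 0, 0, 0, 20, 0.6, 0, -0.04, 0, 0, 0, 20, 0.72, 0, -0.04, 0, 0, 0])

```text
time: 5.0
tcp_pos: [584.2, 25.6, 40.3]
eef_rot: [-3.141, 0.005, -0.265]
wrist_force: [-16.7, 4.9, 29.1]
gripper_width: 19.9
gripper_force: 14.9
```

Call:
move_arm(rows=[20, 0.12, 0, 0, 0, 0, 0, 20, 0.24, 0, 0, 0, 0, 0, 20, 0.36, 0, 0, 0, 0, 0, 20, 0.48, 0, 0, 0, 0, 0, 20, 0.6, 0, 0, 0, 0, 0])

```text
time: 5.5
tcp_pos: [598.9, 21.6, 40.3]
eef_rot: [-3.141, 0.005, -0.265]
wrist_force: [-15.1, 4.2, 28.1]
gripper_width: 19.6
gripper_force: 14.2
```

```bash
python3 -c "
from h import *
c=read_camera('wrist')
cv2.imwrite('pics/w3.png',c['frame'][:,:,::-1])"
```

```text
(no output)
```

View pics/w3.png

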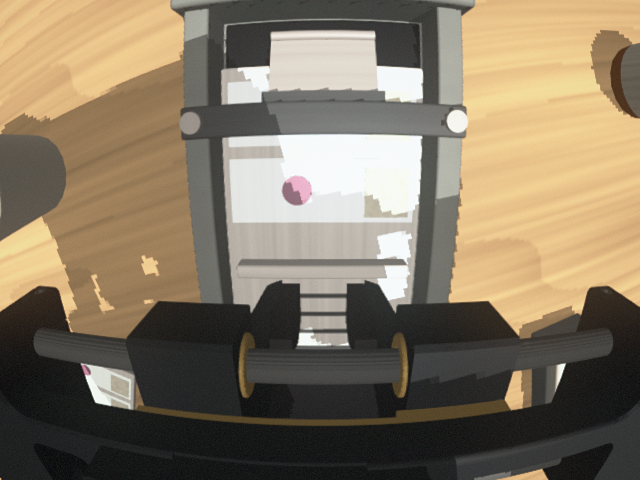

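The carrier moves with the fingertips and its nose (row 67) is past the bridge (row 120) under the leaf. The stop is at about row 25, so about 20 mm remain.

Call:
move_arm(rows=[20, 0.12, 0, 0, 0, 0, 0, 20, 0.24, 0, 0, 0, 0, 0, 20, 0.36, 0, 0, 0, 0, 0, 20, 0.48, 0, 0, 0, 0, 0, 20, 0.6, 0, 0, 0, 0, 0])

```text
time: 6.05
tcp_pos: [610.8, 18.3, 40.3]
eef_rot: [3.141, 0.011, -0.265]
wrist_force: [-21.3, 5.4, 33.9]
gripper_width: 19.9
gripper_force: 17.0
```

Call:
move_arm(rows=[20, 0.07, 0, 0, 0, 0, 0, 20, 0.14, 0, 0, 0, 0, 0, 20, 0.2, 0, 0, 0, 0, 0])

```text
time: 6.35
tcp_pos: [616.9, 16.7, 40.3]
eef_rot: [-3.142, 0.008, -0.265]
wrist_force: [-18.1, 4.7, 29.8]
gripper_width: 20.1
gripper_force: 15.2
```

Call:
move_arm(rows=[20, 0.06, 0, 0, 0, 0, 0, 20, 0.12, 0, 0, 0, 0, 0, 20, 0.18, 0, 0, 0, 0, 0])

```text
time: 6.65
tcp_pos: [620.4, 15.7, 40.2]
eef_rot: [3.142, 0.01, -0.266]
wrist_force: [-23.2, 6.9, 35.0]
gripper_width: 19.8
gripper_force: 17.4
```

```bash
python3 -c "
from h import *
c=read_camera('wrist')
f=cv2.resize(c['frame'][0:240,160:480],None,fx=2.4,fy=2.4,interpolation=cv2.INTER_CUBIC)
cv2.imwrite('pics/w4.png',f[:,:,::-1])"
```

```text
(no output)
```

View pics/w4.png

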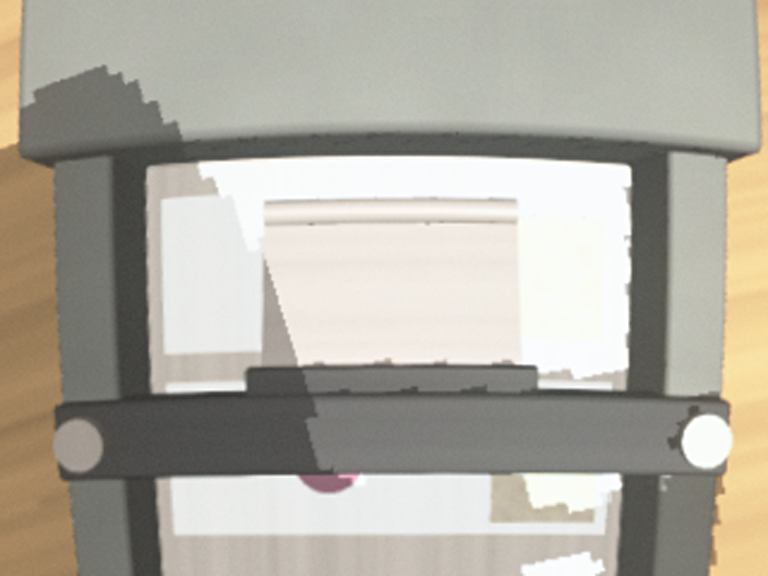

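The nose (crop row 160) is at or very near the base of the stop face (rows 137–158). I'll push a little further until the force shows it is seated.

Call:
move_arm(rows=[20, 0.06, 0, 0, 0, 0, 0, 20, 0.12, 0, 0, 0, 0, 0, 20, 0.16, 0, 0, 0, 0, 0, 20, 0.16, 0, 0, 0, 0, 0])

```text
time: 7.1
tcp_pos: [620.7, 15.6, 40.2]
eef_rot: [3.141, 0.018, -0.266]
wrist_force: [-30.1, 8.5, 42.0]
gripper_width: 19.9
gripper_force: 21.0
```

It is seated: a further 4 mm commanded moved it only 0.3 mm, and the force rose. Now I'll let go gently, still leaning slightly forward, and lift clear.

Call:
move_arm(rows=[20, -0.06, 0, -0.06, 0, 0, 0, 20, -0.1, 0, -0.14, 0, 0, 0, 20, -0.12, 0, -0.24, 0, 0, 0, 20, -0.14, 0, -0.34, 0, 0, 0, 20, -0.16, 0, -0.5, 0, 0, 0, 20, -0.2, 0, -0.8, 0, 0, 0, 20, -0.2, 0, -1.6, 0, 0, 0, 20, -0.2, 0, -2.6, 0, 0, 0])

```text
time: 7.9
tcp_pos: [622.5, 13.9, 101.3]
eef_rot: [3.141, 0.002, -0.266]
wrist_force: [0.7, -0.1, -0.2]
gripper_width: 19.6
gripper_force: 0.0
```

Call:
move_arm(rows=[20, -2, 0, -2, 0, 0, 0, 20, -3, 0, -4, 0, 0, 0, 20, -3, 0, -4, 0, 0, 0, 20, -3, 0, -4, 0, 0, 0, 20, -3, 0, -4, 0, 0, 0])

```text
time: 8.4
tcp_pos: [551.5, 33.7, 202.7]
eef_rot: [-3.141, -0.003, -0.265]
wrist_force: [-0.0, -0.5, -0.5]
gripper_width: 20.0
gripper_force: 0.0
```

```bash
python3 -c "
from h import *
go([0,0,0])
c=read_camera('wrist')
f=cv2.resize(c['frame'][0:320,160:480],None,fx=1.8,fy=1.8,interpolation=cv2.INTER_CUBIC)
cv2.imwrite('pics/w5.png',f[:,:,::-1])
f=read_camera('scene')['frame'][200:380,150:430]
cv2.imwrite('pics/s5.png',cv2.resize(f,None,fx=2.8,fy=2.8,interpolation=cv2.INTER_CUBIC)[:,:,::-1])"
```

```text
t 8.4 tcp [551.5  33.7 202.7] rpy [-3.141e+00 -2.800e-03 -2.653e-01] F [-0.  -0.5 -0.5] w 20.0
shift [-20.96   7.09   8.05] turn [-0.   -0.02 -0.  ]
```

View pics/w5.png

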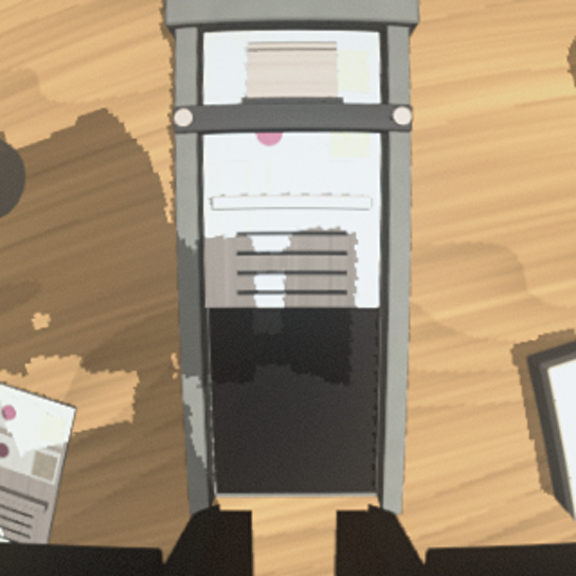

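View pics/s5.png

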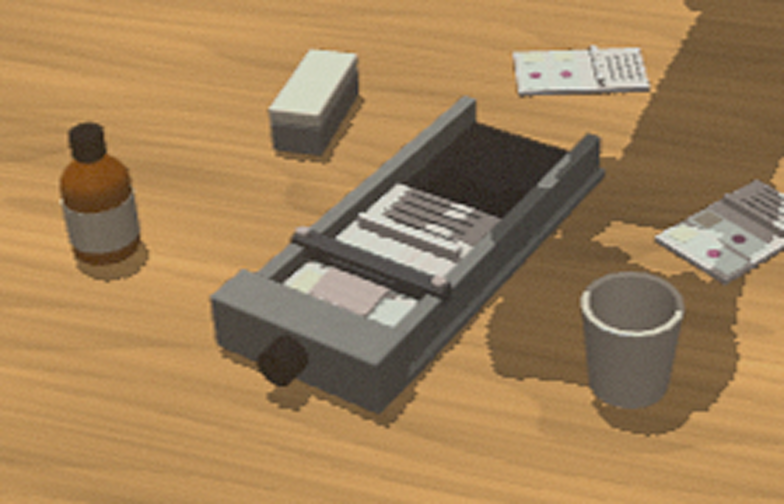

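The carrier lies flat under the bridge and leaf with its nose (wrist crop row 30) at the stop. The bottle, jar and box look untouched. One numeric check that it stayed home after release.

```bash
python3 -c "
from h import *
c=read_camera('wrist'); R=cv2.Rodrigues(np.array(c['rvec'],float))[0]; o=-R.T@np.array(c['tvec']).ravel()
def fr(u,v,z):
    p=np.array([u-c['cx'],v-c['cy']]); r=np.hypot(*p); th=r/c['fx']; d=R.T@np.append(p/r*np.sin(th),np.cos(th)); return o+d*(z-o[2])/d[2]
d=np.array([.965,-.262,0]); g=c['frame'].astype(int).sum(2)
for u in (300,321,345): print(u,g[8:26,u].tolist(), g[164:178,u].tolist())
for n,u,v,z in(('rear',321,171,22),('nose',321,16.8,22),('stoptop',321,13.3,36),('bridge rear top',321,73,34),('bridge front top',321,58,34)): print(n,(fr(u,v,z)@d).round(1))
"
```

```text
300 [303, 216, 206, 196, 192, 282, 694, 710, 707, 706, 710, 706, 594, 596, 649, 593, 488, 505] [499, 501, 514, 518, 412, 206, 134, 132, 130, 139, 159, 155, 129, 135]
321 [252, 207, 207, 212, 214, 386, 692, 703, 702, 703, 707, 703, 554, 619, 665, 543, 476, 591] [492, 480, 489, 494, 361, 198, 135, 140, 141, 131, 127, 143, 126, 138]
345 [231, 209, 214, 214, 192, 286, 697, 712, 707, 705, 707, 704, 553, 616, 667, 577, 471, 593] [493, 501, 503, 496, 388, 206, 141, 154, 147, 128, 135, 143, 132, 140]
rear 560.9
nose 689.7
stoptop 688.3
bridge rear top 639.5
bridge front top 651.6
```

The nose (about 692 mm along the channel) and the stop face (about 692 mm) coincide, so the carrier is home. Handing in.

```bash
python3 -c "
from plant import *
print(sign_off())"
```

```text
the job is handed in; nothing more can be done
None
```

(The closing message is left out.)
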